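# Lock the last wing fastener of the sanding-dust box

## Task

The cover of the green dust box on the restorer's bench is held by a row of three black wing fasteners, and one of them still stands popped up, its wing pointing at the red dots. Push that one fully in against its spring, then turn it a quarter turn clockwise, to the green dots, so that it stays locked down when you let go; leave the other two locked.

Things in the scene. Friction and masses are not known exactly. Their poses are not given: they have to be found in the camera images.
- dust_box: fixed green box with aluminium cover, 220 x 390 x 60 mm high; origin under its centre, y along its length, yaw within 0.35 rad. Three fasteners stand in a row along y, 130 mm apart, the middle one at the centre, each on a round steel seat (radius 32, 4 mm thick) with two red dots across the row (open) and two green dots along it (locked). Any one may be the open one; the locked ones sit 6 mm lower.
- open_wing (a point): the one open fastener: black plastic wing 46 long x 13 thick x 28 mm high, white line on top, on a steel stem. The point is at the middle of the wing on the turning axis, 10 mm below its top and 18 above its underside; popped up it lies 42 mm above the cover; it sinks and turns with the wing. x along the wing's length, y across its thickness, z up. Pinch it across its thickness from above.
- open_turn (a joint): turn of the open fastener, rad, growing clockwise seen from above: 0 = open (wing at the red dots), 1.57 = end stop, locked (wing at the green dots). Starts at 0 to 0.07. A cross pin inside lets it turn only while it is pressed in by more than 8.5 mm; turning takes about 0.05 N m, and it must not be forced round before. Beyond about 1.4 the pin finds its locking pocket.
- open_push (a joint): how far the open fastener is pressed straight down, m: 0 = popped up (start), 0.012 = hard stop. A spring pushes it up with 4 N at 0, 10 N at the stop. Let go when turned home, it rises to about 0.006 and stays there, locked; let go too early, it hangs at about 0.0085, not locked, or pops up to 0.
- lockedA_turn (a joint): turn of one of the two fasteners that are already locked, rad, same kind and scale as open_turn: starts at about 1.57 (locked) and must stay locked
- lockedA_push (a joint): how far the same one of the two locked fasteners is pressed in, m, same scale as open_push: starts at about 0.006 (locked)
- lockedB_turn (a joint): turn of the other of the two fasteners that are already locked, rad, same kind and scale as open_turn: starts at about 1.57 (locked) and must stay locked
- lockedB_push (a joint): how far the other of the two locked fasteners is pressed in, m, same scale as open_push: starts at about 0.006 (locked)

How it is judged:
On the way:
1. the open fastener is pushed in (more than 8 mm) while its wing still points at the red dots (turned less than 0.3 rad) (value of joint open_push above 0.008 m and value of joint open_turn below 0.3 rad), for 0.02 s.
At the end, for the whole second after the job is handed in: The open fastener is turned clockwise by more than 1.3 rad (of 1.57), has risen into its locking pocket (pressed in between 4.5 and 7.8 mm) and does not turn (under 0.05 rad/s); the other two fasteners are still locked (turned more than 1.3 rad, pressed in more than 4.5 mm) (value of joint each of open_turn, lockedA_turn, lockedB_turn above 1.3 rad and value of joint open_push between 0.0045 and 0.0078 m and velocity of joint open_turn between -0.05 and 0.05 rad/s and value of joint each of lockedA_push, lockedB_push above 0.0045 m); the robot touches nothing.
It fails at once if one of the two locked fasteners is turned away from its locked position (value of joint any of lockedA_turn, lockedB_turn below 1.2 rad).
It also fails if it takes over 32 s, if anything falls off the work surface, if the arm or the gripper's body presses on something with over 40 N, if the wrist force passes 120 N, or if a joint passes its speed limit or range.

## Robot

A 6-joint arm with a two-finger parallel gripper is mounted at the origin on the work surface. World frame = base frame: x ahead of the robot, y to its left, z up, the work surface at z = 0. Lengths are in m, angles in rad, forces in N, time in s.
With the tool pointing down it reaches from about 0.35 to 0.775 m from the base axis. Payload 5.5 kg.
Tool frame: the origin (TCP) lies between the finger pads; the fingertips stand 19 mm ahead of it and the grasp point (between the pads) is the TCP; z points along the fingers, y is the direction in which the jaws open and shut (so a half turn about z gives the same grasp; the last joint's range is limited). The gripper opens to 85 mm and grips with 20 to 120 N. Pads are 22 mm wide; open, the fingers measure 114 mm over their backs; the gripper's body (76 mm by 85 mm) begins 54 mm behind the grasp point. The pads swing forward as they close: fully open they stand 13 mm farther back than shut.
Start: joints at [-1.369, 0.313, 0.046, 1.304, 0, 1.431], TCP at [0.193, -0.542, 0.25] pointing down, gripper open.
Joint ranges: [-2.76, 2.76], [-0.86, 1.69], [-1.03, 1.26], [-2.2, 2.34], [-1.47, 1.5], [-3.14, 3.14]. Speed limits (rad/s): [2.57, 2.57, 3.14, 3.14, 3.14, 3.14].

## Interface

Orientations are given as a unit quaternion [w, x, y, z].
In Python, from workcell import get_state, cams, workorder gives the robot as it stands.
- The arm moves only by the tool play_rows, never from a script. Its argument "series" is text: rows parted by semicolons, each of 7 numbers parted by spaces: the opening in per cent of the stroke, from 0 (shut) to 100 (fully open), then the shift along the tool's x, y, z in cm, then the turn, a rotation vector about the tool's x, y, z in degrees. A call has 1 to 12 rows; each row shifts and turns the commanded pose from where the row before left it, along the tool's axes as they then stand; what a row does not reach is not made up. A row lasts 1/8 s, in which the tool goes at most 62.5 mm and 10.7 degrees, less where a joint would pass 70% of its speed; a pose out of reach is approached as far as the arm can. A call with a gripper value outside its range is refused whole. The fingers move at their own pace and stop on an object; "newtons" is the grip in N (left out, the last holds). Time passes only in rows, so rows that do not move let the fingers close. It gives the time, the measured TCP pose, the force and the opening at its end, in the units of the state.
- get_state(): the state, without advancing time (a new reading comes with each control period).
- cams.read_camera(name): name is "side" or "top"; returns the picture (480x640x3 uint8, red, green, blue); there is no depth.
- cams.get_calibration(name): a dict with "fx", "fy", "cx", "cy" (pixels), "rvec" (rotation vector, rad) and "tvec" (3), from world to camera coordinates, as OpenCV has them. Camera axes: x right, y down, z forward; pixel columns grow to the right and rows downward; lengths in m; the calibration is good to about 2 mm. A picture is of the moment at which its call begins. get_calibration takes no time and is no camera call.
- workorder.hand_in(): hands the job in, once; it reports no verdict.
The state is a dict: "clock": time; "joint_pos": joint angles; "qvel": joint speeds; "tau": joint torques, N m; "tcp_pos": TCP position; "orientation": TCP orientation; "wrist_force": force on the tool from outside, world axes, zero at the start; "ft_torque": the same for the moment, N m; "finger_gap": finger opening in m.
Only numpy, scipy, OpenCV 4.12 (cv2) and the standard library are available. Lean on these libraries where they do the work, as an engineer would, in place of code of your own. Each camera call takes 0.05 s, during which the arm holds its last target.

## Working session

There is one attempt and no reset: what is moved stays moved. The work goes in short steps, Python scripts to look and compute and a tool call to move; the robot and the scene stay as the last step left them, time stands still between calls to the robot, and variables do not carry over. Pictures are saved under pics/ and viewed, and the job is handed in when it is done.

Besides the shell and the picture viewer there is one more tool, called after "Request:" in YAML: its name, and indented under it one key for each argument. play_rows: Moves the arm, as the interface text tells. Its arguments: {"type":"object","properties":{"series":{"type":"string"},"newtons":{"type":"number"}},"required":["series"]}

```bash
mkdir -p pics; ls
python3 - <<'E'
from workcell import get_state, cams
import cv2
for n in("top","side"):
    im=cams.read_camera(n); cv2.imwrite(f"pics/{n}0.png",im[:,:,::-1]); print(n,cams.get_calibration(n))
print(get_state())
E
```

```text
pics
top {'fx': 450.68716345220713, 'fy': 450.68716345220713, 'cx': 320.20121994678084, 'cy': 243.0997668808352, 'rvec': array([-2.21784701,  2.21759633, -0.06052855]), 'tvec': array([0.02495647, 0.55099085, 0.71907144])}
side {'fx': 485.6287231818415, 'fy': 485.6287231818415, 'cx': 316.7900648138524, 'cy': 242.39970235526903, 'rvec': array([ 2.37016235, -0.68879601,  0.25162883]), 'tvec': array([-0.47344419,  0.3034449 ,  0.5714298 ])}
{'clock': 0.1, 'joint_pos': array([-1.36857969e+00,  3.13922065e-01,  4.51122761e-02,  1.30362331e+00,
       -1.52406199e-05,  1.43121683e+00]), 'qvel': array([ 0.00070913, -0.00199431,  0.00272215,  0.00093794,  0.00028201,
       -0.00105648]), 'tau': array([ 2.84725327e-03, -4.81723952e+01,  2.99244547e+01,  1.28028542e-02,
       -1.38966047e-04,  6.21802855e-06]), 'tcp_pos': array([ 0.19264011, -0.54131859,  0.24950792]), 'orientation': array([-8.17746338e-04,  9.85432101e-01,  1.70067351e-01, -3.32430670e-05]), 'wrist_force': array([ 0.4663757 , -0.02986334, -0.3056994 ]), 'ft_torque': array([-0.05608072,  0.04308555,  0.06740452]), 'finger_gap': 0.08568238868316767}
```

View pics/top0.png

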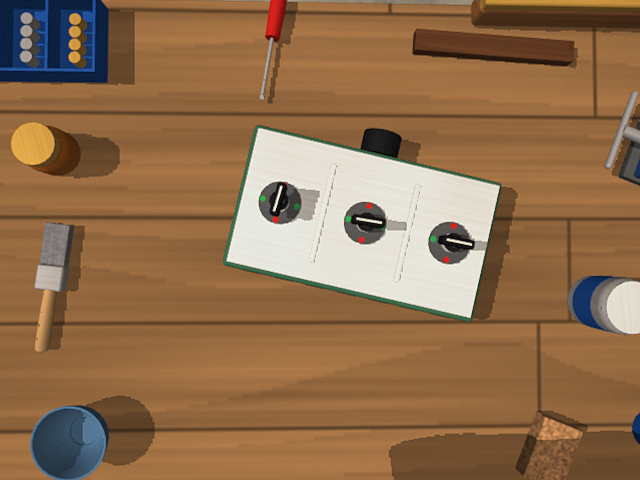

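View pics/side0.png

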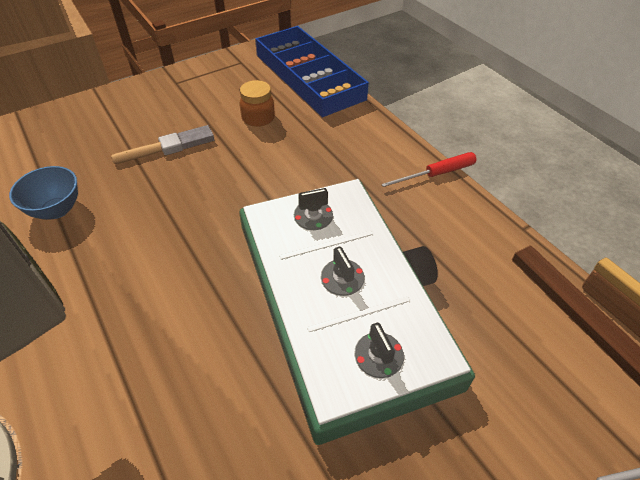

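The top view shows the open fastener at about (280,202), its wing towards the red dots. The locked ones are at about (367,222) and (451,242). Now I'll measure them.

```bash
cat > h.py <<'E'
import numpy as np, cv2
from workcell import cams
def ray(n,uv,z):
    c=cams.get_calibration(n);R=cv2.Rodrigues(c['rvec'])[0];o=-R.T@c['tvec']
    d=R.T@np.array([(uv[0]-c['cx'])/c['fx'],(uv[1]-c['cy'])/c['fy'],1]);return o+d*(z-o[2])/d[2]
def rays(n,uv):
    a=ray(n,uv,0.3);b=ray(n,uv,0);return a,(b-a)/np.linalg.norm(b-a)
def tri(u1,u2):
    A=np.zeros((3,3));b=np.zeros(3);L=[rays('top',u1),rays('side',u2)]
    for o,d in L:
        P=np.eye(3)-np.outer(d,d);A+=P;b+=P@o
    p=np.linalg.solve(A,b);return p,[float(np.linalg.norm(np.cross(p-o,d))) for o,d in L]
def blobs(m,amin):
    n,l,s,c=cv2.connectedComponentsWithStats(m.astype(np.uint8));
    return [(c[i],s[i][4],l==i) for i in range(1,n) if s[i][4]>=amin]
E
python3 - <<'E'
from h import *
np.set_printoptions(precision=4,suppress=True)
im=cv2.imread('pics/top0.png').astype(int);B,G,R=im[...,0],im[...,1],im[...,2]
roi=np.zeros(R.shape,bool);roi[130:320,225:500]=1
for nm,m in(('red',(R>150)&(G<90)&(B<90)),('green',(G>90)&(R<70)&(B<120))):
    for c,a,_ in blobs(m&roi,5): print(nm,c,a,ray('top',c,.064))
al=((R>150)&(G>150)&roi)|((G>R*1.3)&roi)
bb=max(blobs((R>130)&(B>120)&roi,500),key=lambda b:b[1])
cn=cv2.findContours(bb[2].astype(np.uint8),0,2)[0][0]
r=cv2.minAreaRect(cn)
pts=[ray('top',p,.06) for p in cv2.boxPoints(r)];print(np.array(pts),np.mean(pts,0),[np.linalg.norm(pts[i]-pts[i-1]) for i in range(4)])
# bright line within dark wing
for u,v in((280,202),(366,222),(451,242)):
    k=np.zeros(R.shape,bool);k[v-22:v+23,u-22:u+23]=1
    yy,xx=np.mgrid[:480,:640]; k&=np.hypot(xx-u,yy-v)<19
    for c,a,mm in blobs((R>150)&(B>130)&k,8):
        p=np.argwhere(mm)[:,::-1].astype(np.float32);(cc,sz,an)=cv2.minAreaRect(p)
        bx=cv2.boxPoints((cc,sz,an)); e=[bx[0]-bx[1],bx[1]-bx[2]];e=max(e,key=np.linalg.norm);e/=np.linalg.norm(e)
        vx,vy=cv2.fitLine(p,2,0,.01,.01)[:2].ravel()
        z=.112 if u==280 else .106
        a0=ray('top',c-10*np.array([vx,vy]),z);a1=ray('top',c+10*np.array([vx,vy]),z);d=a1-a0
        print('line',c,a,sz,ray('top',c,z),'ang',np.degrees(np.arctan2(d[1],d[0])))
im=cv2.imread('pics/side0.png');cv2.imwrite('pics/sc.png',cv2.resize(im[170:250,280:360],None,fx=7,fy=7,interpolation=2))
im=cv2.imread('pics/top0.png');cv2.imwrite('pics/tc.png',cv2.resize(im[165:245,240:320],None,fx=7,fy=7,interpolation=2))
E
```

```text
red [368.6667 205.5   ] 30 [ 0.6056 -0.0454  0.064 ]
red [275.3548 219.2581] 31 [0.5848 0.0931 0.064 ]
red [453.3667 225.5333] 30 [ 0.576  -0.1725  0.064 ]
red [361.     239.3438] 32 [ 0.5552 -0.0338  0.064 ]
red [445.6333 259.3667] 30 [ 0.5254 -0.1605  0.064 ]
green [315.1218 262.3947] 1059 [0.5211 0.0343 0.064 ]
green [319.8333 140.6667] 96 [0.7022 0.0273 0.064 ]
green [411.6093 162.7417] 151 [ 0.67   -0.1101  0.064 ]
green [479.7308 179.2308] 26 [ 0.6457 -0.213   0.064 ]
green [495.     182.8182] 11 [ 0.6404 -0.2362  0.064 ]
green [262.1786 198.0714] 28 [0.6162 0.1126 0.064 ]
green [296.5    206.2143] 28 [0.6042 0.0619 0.064 ]
green [347.6071 218.1786] 28 [ 0.5867 -0.014   0.064 ]
green [382.5  228.25] 8 [ 0.5718 -0.066   0.064 ]
green [432.5862 238.2759] 29 [ 0.5569 -0.1411  0.064 ]
[[ 0.5233  0.1667  0.06  ]
 [ 0.7233  0.1214  0.06  ]
 [ 0.6397 -0.2473  0.06  ]
 [ 0.4378 -0.1979  0.06  ]] [ 0.581  -0.0393  0.06  ] [np.float64(0.3745633307923321), np.float64(0.20501069838458477), np.float64(0.37807498415274426), np.float64(0.20784110959416577)]
line [277.1231 198.3692] 65 (2.3945655822753906, 25.957094192504883) [0.6099 0.0874 0.112 ] ang -16.392668496709955
line [368.9853 220.2353] 68 (25.481842041015625, 2.46598482131958) [ 0.5805 -0.04    0.106 ] ang -99.42181114472685
line [457.6774 241.2581] 62 (22.749469757080078, 2.5495095252990723) [ 0.5513 -0.1646  0.106 ] ang -101.7638656805773
line [444.5    248.0556] 18 (8.43338394165039, 2.030258893966675) [ 0.5417 -0.1459  0.106 ] ang -138.40837318508605
```

View pics/sc.png

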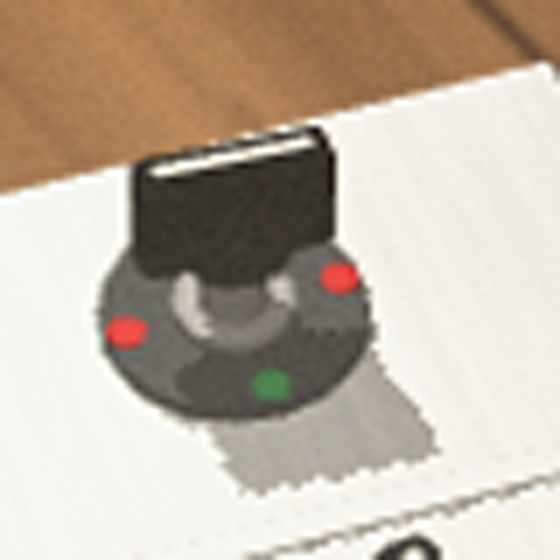

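View pics/tc.png

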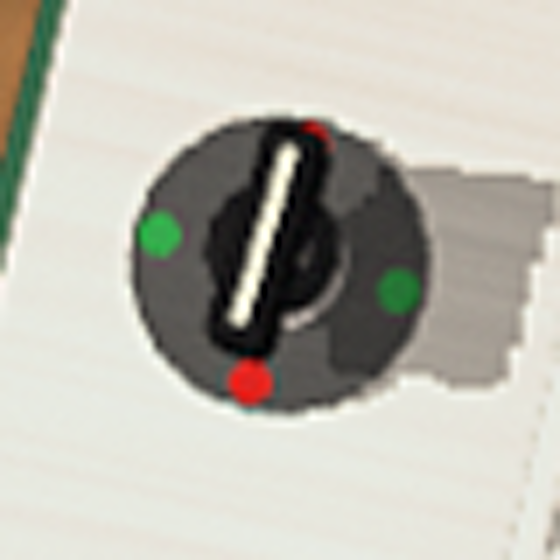

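Run:
```python
from h import *
im=cv2.imread('pics/side0.png').astype(int)
k=np.zeros(im.shape[:2],bool);k[188:197,301:326]=1
k[:,:]&=True
for c,a,_ in blobs((im.min(2)>150)&k,5): print(c,a)
for s in((313.4,191.9),): print(tri((277.12,198.37),s))
```

```text
[312.92592593 191.92592593] 27
(array([0.60993723, 0.08727866, 0.11311687]), [0.00021378087771278576, 0.00021378087771295885])
```

Request:
play_rows:
  series: "100 0 0 0 0 0 -10.5;100 0 0 0 0 0 -10.5;100 0 0 0 0 0 -10.5;100 0 0 0 0 0 -10.5;100 0 0 0 0 0 -10.5;100 0 0 0 0 0 -10.5;100 0 0 0 0 0 -10.5;100 0 0 0 0 0 -10.5;100 0 0 0 0 0 -10;100 0 0 0 0 0 -10;100 0 0 0 0 0 -10;100 0 0 0 0 0 -10"

```text
clock: 1.6
tcp_pos: [0.1927, -0.5415, 0.2498]
orientation: [-0.0, 0.31, 0.951, 0.0]
wrist_force: [-0.7, 0.1, -0.0]
finger_gap: 0.0853
```

Request:
play_rows:
  series: "100 0 0 0 0 0 -10;100 0 0 0 0 0 -10;100 0 0 0 0 0 0;100 0 0 0 0 0 0"

```text
clock: 2.1
tcp_pos: [0.1927, -0.5416, 0.2501]
orientation: [-0.0, 0.144, 0.99, 0.0]
wrist_force: [-0.0, -0.0, -0.3]
finger_gap: 0.0859
```

```bash
cat >> h.py <<'E'
from scipy.spatial.transform import Rotation as Ro
def rel(target):
    from workcell import get_state
    s=get_state();q=s['orientation'];R=Ro.from_quat([q[1],q[2],q[3],q[0]]).as_matrix()
    print('t',s['clock'],'tcp',s['tcp_pos'],'xang',np.degrees(np.arctan2(R[1,0],R[0,0])),'zax',R[:,2],'F',s['wrist_force'],'T',s['ft_torque'],'gap',s['finger_gap'])
    print('q',s['joint_pos'])
    print('rel cm',100*R.T@(np.array(target)-s['tcp_pos']))
E
python3 -c "
from h import *
rel([.610,.0873,.25])"
```

```text
t 2.1 tcp [ 0.19270435 -0.54162278  0.250054  ] xang 163.42143423884622 zax [-1.04718654e-04  4.74523837e-04 -9.99999882e-01] F [-0.02880149 -0.01514577 -0.28797864] T [ 0.03011794 -0.0138479   0.05796536] gap 0.0859074541715899
q [-1.36858040e+00  3.13440843e-01  4.57775557e-02  1.30361893e+00
 -7.28125048e-06 -1.07922979e+00]
rel cm [-2.20497981e+01  7.21844910e+01  3.08736316e-02]
```

Request:
play_rows:
  series: "100 -1.7 5.6 0 0 0 0;100 -1.7 5.6 0 0 0 0;100 -1.7 5.6 0 0 0 0;100 -1.7 5.6 0 0 0 0;100 -1.7 5.6 0 0 0 0;100 -1.7 5.6 0 0 0 0;100 -1.7 5.6 0 0 0 0;100 -1.7 5.6 0 0 0 0;100 -1.7 5.6 0 0 0 0;100 -1.7 5.6 0 0 0 0;100 -1.7 5.6 0 0 0 0;100 -1.7 5.6 0 0 0 0"

```text
clock: 3.6
tcp_pos: [0.5792, 0.047, 0.2504]
orientation: [0.0, 0.144, 0.99, -0.0]
wrist_force: [1.2, -0.9, 0.7]
finger_gap: 0.0851
```

Request:
play_rows:
  series: "100 -1.6 5.0 0 0 0 0;100 0 0 0 0 0 0;100 0 0 0 0 0 0;100 0 0 0 0 0 0"

```text
clock: 4.1
tcp_pos: [0.6072, 0.0875, 0.2505]
orientation: [-0.0, 0.144, 0.99, -0.0]
wrist_force: [-1.2, 0.3, -0.4]
finger_gap: 0.0855
```

```bash
python3 -c "
from h import *
rel([.610,.0873,.102])"
```

```text
t 4.1 tcp [0.60724829 0.08752094 0.25049708] xang 163.4671483254879 zax [-1.98521212e-04 -2.94651581e-04 -9.99999937e-01] F [-1.20271147  0.33588899 -0.41440404] T [-0.02393577  0.04077026  0.03901679] gap 0.08553058495208186
q [ 1.25096110e-02  3.89983754e-01  1.56700373e-01  1.33771514e+00
 -2.92145172e-04  3.01062319e-01]
rel cm [-0.27166247  0.06215704 14.8496593 ]
```

Request:
play_rows:
  series: "100 -0.3 0.1 4 0 0 0;100 0 0 4 0 0 0;100 0 0 3 0 0 0;100 0 0 2 0 0 0;100 0 0 1.3 0 0 0;100 0 0 0.5 0 0 0;100 0 0 0 0 0 0;100 0 0 0 0 0 0"

```text
clock: 5.1
tcp_pos: [0.6116, 0.0886, 0.1033]
orientation: [0.001, 0.143, 0.99, 0.0]
wrist_force: [0.3, -0.1, 0.4]
finger_gap: 0.0851
```

```bash
python3 -c "
from h import *
rel([.610,.0873,.102])
for n in ('top','side'): cv2.imwrite('pics/%s1.png'%n,cams.read_camera(n)[:,:,::-1])"
```

```text
t 5.1 tcp [0.61162949 0.08864888 0.10329556] xang 163.57537981902132 zax [ 1.73594507e-03 -7.70322063e-05 -9.99998490e-01] F [ 0.27031092 -0.08092179  0.42909382] T [-0.0041984  -0.01030446 -0.03856122] gap 0.08508656104910353
q [ 1.41733620e-02  4.71439459e-01 -8.78471333e-02  1.00977505e+00
 -1.01627824e-04  3.00836623e-01]
rel cm [ 0.11837746 -0.17551204  0.12928381]
```

View pics/side1.png

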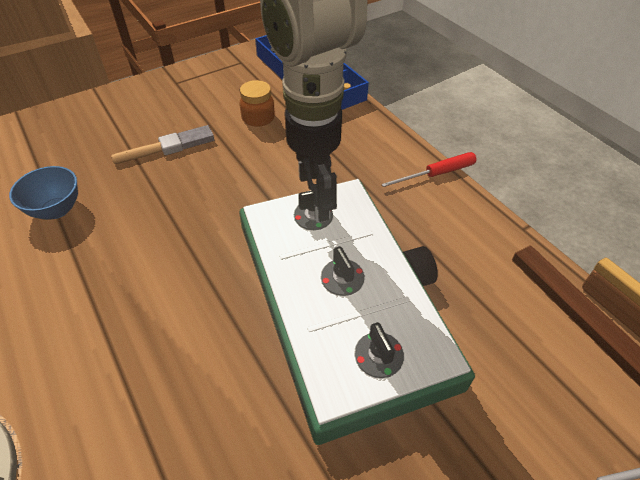

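The wing at about (313,200) stands between the open jaws. The near finger at (324,195) is offset along the row, as perspective would have it. I'll trim the position and close.

Request:
play_rows:
  series: "50 0.1 -0.15 0.1 0 0 0;30 0 0 0 0 0 0;15 0 0 0 0 0 0;0 0 0 0 0 0 0;0 0 0 0 0 0 0;0 0 0 0 0 0 0;0 0 0 0 0 0 0;0 0 0 0 0 0 0"
  newtons: 60

```text
clock: 6.2
tcp_pos: [0.6099, 0.0886, 0.1018]
orientation: [0.0, 0.142, 0.99, 0.001]
wrist_force: [-0.6, 4.2, 3.1]
finger_gap: 0.0241
```

```bash
python3 -c "
from h import *
rel([.610,.0873,.102])
for n in ('top','side'): cv2.imwrite('pics/%s2.png'%n,cv2.resize(cams.read_camera(n)[140:260,230:390,::-1],None,fx=5,fy=5))"
```

```text
t 6.2 tcp [0.60992662 0.08856596 0.10177063] xang 163.63303557094756 zax [ 0.00103217  0.00162608 -0.99999815] F [-0.58504854  4.21248381  3.06995389] T [1.10125412 0.02760598 0.04865539] gap 0.024134592599011708
q [ 0.01328852  0.47004367 -0.09416904  1.00552993  0.00161222  0.29894629]
rel cm [-0.0427263  -0.11935552 -0.02313479]
```

View pics/side2.png

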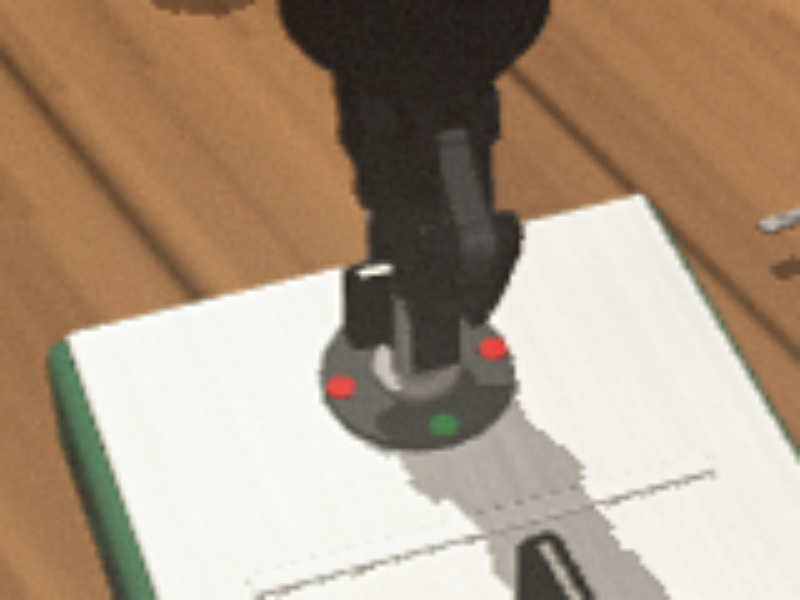

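Request:
play_rows:
  series: "0 0 0 0 0 0 0;0 0 0 0 0 0 0;0 0 0 0 0 0 0;0 0 0 0 0 0 0"

```text
clock: 6.8
tcp_pos: [0.61, 0.0886, 0.1018]
orientation: [0.0, 0.142, 0.99, 0.001]
wrist_force: [-0.3, 5.2, 3.5]
finger_gap: 0.024
```

```bash
python3 -c "
from h import *
rel([.610,.0873,.102])"
```

```text
t 6.8 tcp [0.6099729  0.08858901 0.10180522] xang 163.6322891741045 zax [ 0.00116144  0.00166393 -0.99999794] F [-0.31670976  5.21083058  3.54955991] T [1.04031643 0.05415591 0.0288641 ] gap 0.024021083673972824
q [ 0.01330862  0.47000451 -0.09414083  1.0054675   0.00164832  0.29897942]
rel cm [-0.03893718 -0.12287603 -0.01968923]
```

```bash
python3 -c "
import cv2
im=cv2.imread('pics/side0.png')
a=cv2.convertScaleAbs(im[178:238,290:340],alpha=2.2,beta=10);b=cv2.convertScaleAbs(im[312:382,350:410],alpha=2.2,beta=10)
cv2.imwrite('pics/z.png',cv2.hconcat([cv2.resize(a,(400,480),interpolation=2),cv2.resize(b,(400,480),interpolation=2)]))"
```

```text
(no output)
```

View pics/z.png

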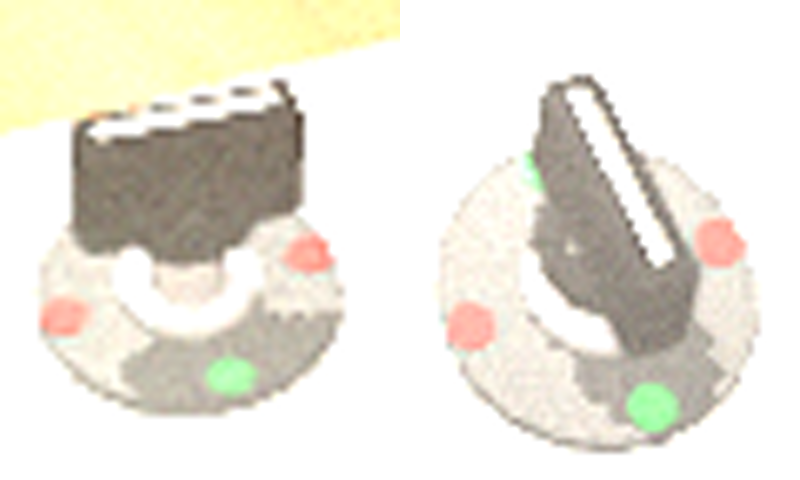

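The picture shows a round hub, about 24 mm wide, at the foot of the wing, and the fingertips closed on that. The hub pushed the tool about 1.4 mm along +y. I'll reopen, rise 9 mm, shift and pinch the wing alone.

Request:
play_rows:
  series: "50 0 0 0 0 0 0;50 0 0 0 0 0 0;50 0 0.15 -0.5 0 0 0;50 0 0 -0.4 0 0 0;0 0 0 0 0 0 0;0 0 0 0 0 0 0;0 0 0 0 0 0 0;0 0 0 0 0 0 0;0 0 0 0 0 0 0;0 0 0 0 0 0 0"

```text
clock: 8.05
tcp_pos: [0.6102, 0.0889, 0.1104]
orientation: [0.0, 0.143, 0.99, -0.0]
wrist_force: [-0.7, -1.1, 3.0]
finger_gap: 0.0118
```

```bash
python3 -c "
from h import *
rel([.610,.0873,.102])"
```

```text
t 8.05 tcp [0.61016049 0.08894762 0.11042227] xang 163.5822668913645 zax [ 3.97433788e-04 -1.82100683e-04 -9.99999904e-01] F [-0.74334253 -1.0552745   3.03050606] T [-0.13359692  0.02847435  0.00019788] gap 0.011752854672518232
q [ 1.47356990e-02  4.64354729e-01 -8.04528073e-02  1.02559408e+00
 -1.87937167e-04  3.01279174e-01]
rel cm [-0.03080888 -0.16252819  0.84225044]
```

Gap is 12 mm, so the wing is pinched. Now I'll press down.

Request:
play_rows:
  series: "0 0 0 0.2 0 0 0;0 0 0 0.3 0 0 0;0 0 0 0.3 0 0 0;0 0 0 0.2 0 0 0;0 0 0 0 0 0 0;0 0 0 0 0 0 0"
  newtons: 80

```text
clock: 8.8
tcp_pos: [0.6102, 0.0889, 0.1009]
orientation: [0.0, 0.143, 0.99, -0.0]
wrist_force: [-2.1, -1.0, 9.4]
finger_gap: 0.0113
```

Request:
play_rows:
  series: "0 0 0 0.1 0 0 0;0 0 0 0 0 0 0;0 0 0 0 0 0 0"

```text
clock: 9.18
tcp_pos: [0.6102, 0.089, 0.1]
orientation: [0.0, 0.143, 0.99, -0.0]
wrist_force: [-2.4, -0.7, 9.0]
finger_gap: 0.0111
```

Request:
play_rows:
  series: "0 0 0 0.05 0 0 0;0 0 0 0 0 0 8;0 0 0 0 0 0 8;0 0 0 0 0 0 8;0 0 0 0 0 0 8;0 0 0 0 0 0 0"

```text
clock: 9.93
tcp_pos: [0.6103, 0.0891, 0.0996]
orientation: [0.0, 0.411, 0.912, 0.0]
wrist_force: [-2.3, -0.7, 8.7]
finger_gap: 0.0113
```

```bash
python3 -c "
from h import *
rel([.610,.0873,.102])"
```

```text
t 9.925 tcp [0.61026263 0.08905883 0.09959598] xang 131.5265826524767 zax [ 1.00905296e-03 -4.12791148e-05 -9.99999490e-01] F [-2.29442846 -0.6836021   8.73470914] T [-0.08112779  0.40140963  0.01620929] gap 0.011318508525235391
q [ 1.48545221e-02  4.72653351e-01 -9.57144351e-02  1.00142021e+00
 -5.62630088e-05  8.60874971e-01]
rel cm [-0.11443107 -0.13609171 -0.24042159]
```

Request:
play_rows:
  series: "0 0 0 0 0 0 9;0 0 0 0 0 0 9;0 0 0 0 0 0 9;0 0 0 0 0 0 9;0 0 0 0 0 0 9;0 0 0 0 0 0 5;0 0 0 0 0 0 0;0 0 0 0 0 0 0"

```text
clock: 10.92
tcp_pos: [0.6104, 0.0891, 0.0997]
orientation: [0.0, 0.757, 0.653, 0.001]
wrist_force: [-1.4, -0.4, 9.4]
finger_gap: 0.0113
```

```bash
python3 -c "
from h import *
rel([.610,.0873,.102])"
```

```text
t 10.925 tcp [0.61043835 0.08912191 0.09966185] xang 81.58825596078383 zax [ 1.41226029e-03  8.94343565e-05 -9.99998999e-01] F [-1.4192157  -0.42055506  9.43746721] T [-0.0257053   0.39812775 -0.04580036] gap 0.011318283117029943
q [ 1.48960610e-02  4.72616182e-01 -9.55998978e-02  1.00116681e+00
  6.83880968e-05  1.73250527e+00]
rel cm [-0.18657439 -0.01638783 -0.23389253]
```

Turned 82°, with about 5° left to the stop. I'll add that and watch the torque.

Request:
play_rows:
  series: "0 0 0 0 0 0 3;0 0 0 0 0 0 3;0 0 0 0 0 0 0;0 0 0 0 0 0 0"

```text
clock: 11.42
tcp_pos: [0.6105, 0.0891, 0.0997]
orientation: [0.0, 0.79, 0.613, 0.001]
wrist_force: [-1.3, 0.3, 9.0]
finger_gap: 0.0112
```

```bash
python3 -c "
from h import *
rel([.610,.0873,.102])"
```

```text
t 11.425 tcp [0.61046735 0.08911228 0.09966093] xang 75.63868297407762 zax [ 1.45533141e-03 -1.82506753e-05 -9.99998941e-01] F [-1.34781368  0.3077267   9.01410114] T [-0.06276748  0.37294505  0.34304204] gap 0.01121674541095705
q [ 1.49294233e-02  4.72641548e-01 -9.55610968e-02  1.00113878e+00
 -3.99750930e-05  1.83637823e+00]
rel cm [-1.87076089e-01  7.39876489e-06 -2.33971358e-01]
```

Torque jumped to 0.34 N m, so it is at the end stop. I'll ease up 4 mm into the pocket, then open and lift.

Request:
play_rows:
  series: "0 0 0 -0.2 0 0 0;0 0 0 -0.2 0 0 0;0 0 0 0 0 0 0;0 0 0 0 0 0 0"

```text
clock: 11.92
tcp_pos: [0.6105, 0.0891, 0.1034]
orientation: [0.0, 0.79, 0.613, 0.001]
wrist_force: [-0.9, -0.6, 7.2]
finger_gap: 0.0112
```

Request:
play_rows:
  series: "40 0 0 0 0 0 0;40 0 0 0 0 0 0;40 0 0 0 0 0 0;40 0 0 -1 0 0 0;40 0 0 -3 0 0 0;40 0 0 -4 0 0 0;40 0 0 -4 0 0 0;40 0 -5 0 0 0 0;40 0 -5 0 0 0 0;40 0 0 0 0 0 0;40 0 0 0 0 0 0"

```text
clock: 13.3
tcp_pos: [0.5138, 0.114, 0.2237]
orientation: [0.001, 0.79, 0.613, 0.001]
wrist_force: [1.2, -0.8, -0.0]
finger_gap: 0.0343
```

```bash
python3 -c "
from h import *
rel([.610,.0873,.102])
for n in ('top','side'): cv2.imwrite('pics/%s3.png'%n,cams.read_camera(n)[:,:,::-1])"
```

```text
t 13.3 tcp [0.51383427 0.11399473 0.22371319] xang 75.59985856373075 zax [ 2.20900399e-03 -2.44023161e-05 -9.99997560e-01] F [ 1.20215662 -0.76637956 -0.04586238] T [ 0.01731216 -0.00972877 -0.01358317] gap 0.03431363362230078
q [ 6.58189081e-02  2.26885831e-01 -1.35048623e-01  1.20665926e+00
 -1.69638754e-04  1.88794549e+00]
rel cm [-0.20043595  9.95218327 12.19259733]
```

View pics/side3.png

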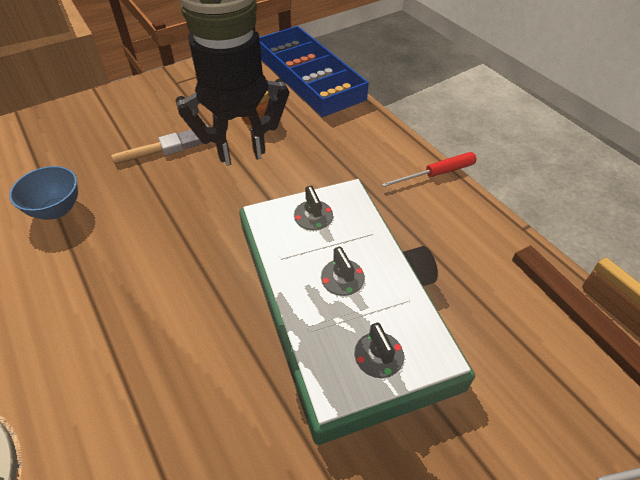

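View pics/top3.png

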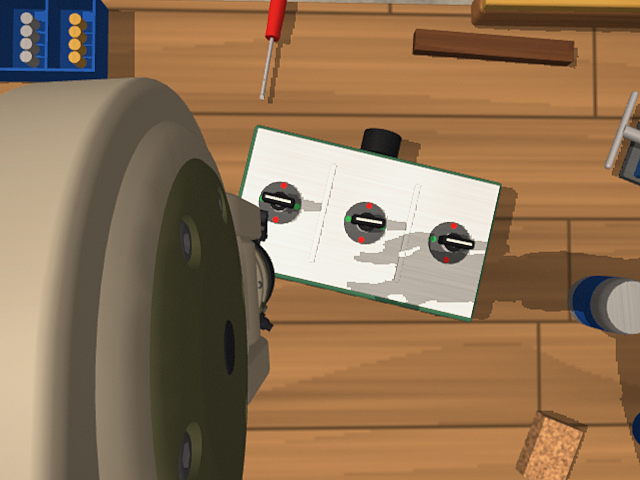

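All three wings now point at the green dots: the worked one at (279,201) in top and (312,196) in side. I'll check its height against the locked two.

Run:
```python
from h import *
T=cv2.imread('pics/top3.png').astype(np.float32);S=cv2.imread('pics/side3.png').astype(np.float32)
def line(im,u,v,r):
    # bright pixels enclosed by dark wing: fill holes of the dark contour
    x0,y0=u-r,v-r;c=im[v-r:v+r+1,u-r:u+r+1]
    dark=(c.max(2)<75).astype(np.uint8)
    dark=cv2.morphologyEx(dark,cv2.MORPH_CLOSE,np.ones((2,2)))
    cn=max(cv2.findContours(dark,0,1)[0],key=cv2.contourArea)
    f=np.zeros_like(dark);cv2.drawContours(f,[cn],-1,1,-1)
    m=(f>0)&(c.min(2)>110)
    b=max(blobs(m,3),key=lambda b:b[1]);p=np.argwhere(b[2])[:,::-1].astype(np.float32)
    (cc,sz,_)=cv2.minAreaRect(p);vx,vy=cv2.fitLine(p,2,0,.01,.01)[:2].ravel()
    cc=np.array(cc)+[x0,y0];return cc,sz,np.array([vx,vy])
for t,s in(((279,201),(312,198)),((367,222),(342,262)),((454,242),(379,338))):
    try:
        a=line(T,*t,22);b=line(S,*s,24)
        p,e=tri(a[0],b[0]);d=ray('top',a[0]+10*a[2],.106)-ray('top',a[0]-10*a[2],.106)
        print(a[0],a[1],b[0],b[1],'P',p.round(4),round(e[0],4),'ang',np.degrees(np.arctan2(d[1],d[0])))
    except Exception as ex: print(t,ex)
```

```text
(279, 201) max() iterable argument is empty
(367, 222) max() iterable argument is empty
(454, 242) max() iterable argument is empty
```

Run:
```python
import cv2
T=cv2.imread('pics/top3.png');S=cv2.imread('pics/side3.png')
r=lambda im,x,y:cv2.resize(im[y:y+32,x:x+32],(256,256),interpolation=cv2.INTER_CUBIC)
a=cv2.hconcat([r(T,263,185),r(T,351,206),r(T,439,226)])
b=cv2.hconcat([r(S,296,180),r(S,326,240),r(S,363,316)])
cv2.imwrite('pics/cmp.png',cv2.vconcat([a,b]))
```

```text
(no output)
```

View pics/cmp.png

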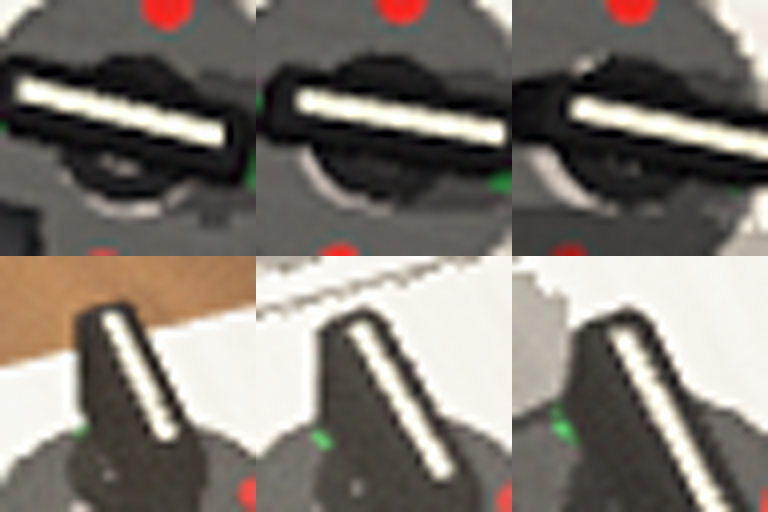

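Run:
```python
from h import *
print(tri((277.8,198.5),(313.06,194.3)),tri((368.8,220.1),(343.4,257.6)))
for a,b in(((18,88),(226,135)),((42,99),(250,134)),((60,107),(268,148))):
    d=ray('top',np.array(b)/8+[263,185],.106)-ray('top',np.array(a)/8+[263,185],.106);print(np.degrees(np.arctan2(d[1],d[0])))
```

```text
(array([0.60979354, 0.08691993, 0.10845823]), [0.000391648354577761, 0.000391648354577671]) (array([ 0.57995361, -0.03908068,  0.10833678]), [0.0006432179415200142, 0.0006432179415200061])
-102.59918656087572
-99.40179569216836
-101.01213334617343
```

The worked wing is level with the locked one (108.5 against 108.3 mm), and its angle matches. Handing in.

```bash
python3 -c "
from workcell import workorder
print(workorder.hand_in())"
```

```text
the job is handed in; nothing more can be done
None
```

The open fastener is locked down, as far as my checks show, and the job is handed in; no verdict came back. It was the one at the +y end of the row.

- **What I did:** I pinched the wing, pressed it in about 10.5 mm while it still pointed at the red dots, then turned it about 88° clockwise to the end stop. There the torque rose to 0.34 N m. I eased it up about 4 mm, let go and moved the arm clear at 13.3 s.
- **First grasp:** My first pinch was too low: the fingers closed at 24 mm on the round hub under the wing. I reopened, rose 9 mm and pinched again, and the gap then read 11–12 mm for the 13 mm wing.
- **Turn:** In the top view the wing lies at -102.6°. The two locked ones, which I never touched, lie at -99.4° and -101.0°.
- **Height:** The top of the wing came out at 108.5 mm, against 108.3 mm for the locked middle one. Both read about 2 mm above the nominal 106 mm. The wing sank 4.7 mm from its own popped-up reading of 113.1 mm, where about 6 mm was expected. I put both differences down to calibration and reading by eye, so the height is confirmed only by comparison with the locked one.
- **Small disagreement:** The axis came out about 1.7 mm apart in y between the cameras and the grasp; the grip accommodated it.

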